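Clamp a logger case in the bench fixture with its cam

TASK

Clamp the white logger case in the aluminium bench fixture: turn the black wing until the nose of the cam under it points squarely at the sprung follower and pushes the jaw firmly against the case. It takes close to half a turn, so let go of the wing somewhere about half-way, take it afresh and finish, then leave it clamped with your hand off it. Leave the remote control, carton, screwdriver and can where they are.

Things in the scene. Friction and masses are not known exactly. Their poses are not given: they have to be found in the camera images.
- fixture: Fixed aluminium plate 150 x 300 x 14 mm carrying cam, follower, sprung jaw, end stop. Origin: on the bench top under the cam's axis; plate spans x -75 to 75, y -65 to 235 mm. +y runs from the cam to follower, jaw pad, case and end stop (face at y = 190 mm); z up. Heights above the bench: wing top 91, hub top 61, case top about 54, stop 48, rod guide 44, cam top 37 mm.
- wing_grip (a point): Black straight bar grip on top of the cam, turning with it about a vertical axis: 58 mm long, 13 thick, 30 tall. This point: bar centre, on the axis, 76 mm above the bench. x runs along the bar; pinch it along y, the direction in which the cam's nose points; z up. Below it a hub, diameter 26 mm, 37 to 61 mm above the bench. It stays at any angle where it is left.
- nose (a point): The high point of the dark steel teardrop cam: tip of its nose, 32 mm from the axis, 30 mm above the bench. The cam's round part has a radius of 22 mm; the nose points square to the wing's bar.
- cam (a joint): Angle of cam and wing (rad), anticlockwise from above positive; 0 or a whole turn = nose squarely at the follower (fixture +y). Turns either way, friction about 0.13 N m; nose meets follower within 0.9 rad of that, where the spring adds up to about 0.1 N m. Starts at 2.3 to 3.98, so at least 2.3 rad to go by the shorter way.
- jaw_pad (a joint): Compression of the jaw's spring (m): 0 when the jaw is not pressing on the case, about 0.005 when the cam's nose is square on the follower. Stiffness about 1500 N/m on top of 3 N preload.
- case: White plastic logger case with grey face panel, 80 x 100 x 36 mm, 0.3 kg, lying loose (about 4 mm of play) on the fixture plate between the jaw pad and the end stop, and between two low side rails. Origin: centre of its underside.
- remote: Bystander: white hand-held remote control, 155 x 52 x 22 mm, lying on the bench. Origin: centre of its underside.
- carton: Bystander: small cardboard carton, 75 x 95 x 55 mm. Origin: centre of its underside.
- screwdriver: Bystander: screwdriver 190 mm long, lying on the bench along its x axis.
- can: Bystander: plain metal can, diameter 52 mm, height 80 mm. Origin: centre of its underside.
There are look-alikes about, which are no part of the job. What is shaped like the case but red is not meant.

How it is judged (in metres and radians):
On the way:
1. the cam is about half-way round (nose 0.36 to 2.1 rad short of the follower) and the wing has been let go there (y of nose in the frame of fixture between -0.0162 and 0.03 m and contact force between the fingers and anything else below 0.1 N), for 0.2 s.
At the end, for the whole second after the job is handed in: The cam's nose points at the follower to within about 0.31 rad (18 degrees) and stays there with the wing released; the jaw spring is compressed by more than 2.5 mm; the case lies flat and still on the plate against the end stop (its centre 137.5 to 142.5 mm from the cam axis) (y of nose in the frame of fixture above 0.0304 m and value of joint jaw_pad above 0.0025 m and velocity of joint cam between -0.05 and 0.05 rad/s and y of case in the frame of fixture between 0.1375 and 0.1425 m and angle between case's own z axis and vertical below 0.05 rad and linear speed of case below 0.02 m/s and contact force between the fingers and anything else below 0.1 N); the robot touches nothing.
It fails at once if remote moved by more than 30 mm (distance of remote from where it was at the start of the episode above 0.03 m).
It fails at once if carton moved by more than 30 mm (distance of carton from where it was at the start of the episode above 0.03 m).
It fails at once if screwdriver moved by more than 30 mm (distance of screwdriver from where it was at the start of the episode above 0.03 m).
It fails at once if can moved by more than 30 mm (distance of can from where it was at the start of the episode above 0.03 m).
It fails at once if the case tipped or lifted out of the fixture (angle between case's own z axis and vertical above 0.3 rad or height (world z) of case above 0.04 m).
It also fails if it takes over 61 s, if anything falls off the work surface, if the arm or the gripper's body presses on something with over 40 N, if the wrist force passes 120 N, or if a joint passes its speed limit or range.

ROBOT

A 6-joint arm with a two-finger parallel gripper is mounted at the origin on the work surface. World frame = base frame: x ahead of the robot, y to its left, z up, the work surface at z = 0. Lengths are in m, angles in degrees, forces in N, time in s.
With the tool pointing down it reaches from about 0.275 to 0.75 m from the base axis. Payload 10.2 kg.
Tool frame: the origin (TCP) lies midway between the tips of the shut fingers; the grasp point (between the pads) lies 19 mm behind it (r.tcp_to_grasp is the distance from the TCP to the grasp point, in m); z points along the fingers, x is the direction in which the jaws open and shut, and the axes are right-handed (so a half turn about z gives the same grasp; the last joint's range is limited). The gripper opens to 88 mm and grips with 3 to 60 N. Pads are 18 mm wide; open, the fingers measure 123 mm over their backs; the gripper's body (75 mm by 187 mm) begins 45 mm behind the grasp point.
Start: joints at [-78.747, 17.928, 85.812, -0, 76.261, -12.8], TCP at [0.214, -0.479, 0.239] pointing down, gripper open.
Joint ranges: [-168.41, 168.41], [-55.51, 124.54], [10.69, 146.95], [-70.63, 250.63], [1, 178], [-165.06, 165.06]. Speed limits (degrees/s): [136.94, 136.94, 172.46, 180, 180, 180].

INTERFACE

Orientations are given as [roll, pitch, yaw] about the fixed x, y, z axes, in that order (R = Rz(yaw) Ry(pitch) Rx(roll)).
In Python, from workcell import r gives the robot as it stands.
- The arm moves only by the shell command python3 -m handwheel 'ROWS' [FORCE]. ROWS is JSON, a list that holds one entry, the list of rows, each a list of 7 numbers: the shift along the tool's x, y, z in units of 60 mm (1.0 is 60 mm), then the turn, a rotation vector about the tool's x, y, z in units of 6 degrees (1.0 is 6 degrees), then the finger opening in mm, from 0 to 88.1. In form: [[[x, y, z, rx, ry, rz, grip], ...]]. A call has 1 to 12 rows; each row shifts and turns the commanded pose from where the row before left it, along the tool's axes as they then stand; what a row does not reach is not made up. A row lasts 1/8 s, in which the tool goes at most 62.5 mm and 10.7 degrees, less where a joint would pass 70% of its speed; a pose out of reach is approached as far as the arm can. A call is refused whole if a number of a shift passes 1 or a number of a turn 1, either way. A call with a gripper value outside its range is refused whole. The fingers move at their own pace and stop on an object; FORCE is the grip in N (left out, the last holds). Time passes only in rows, so rows that do not move let the fingers close. It gives the time, the measured TCP pose, the force and the opening at its end, in the units of the state.
- r.observe(): the state, without advancing time (a new reading comes with each control period).
- r.get_image(name): name is "side" or "top"; returns (picture, depth): 384x512x3 uint8, red, green, blue; 384x512 float32, m along the optical axis (not along the pixel's ray), 0 where there is no reading.
- r.camera_params(name): a dict with "camera_matrix" (3x3 intrinsics, pixels), "rvec" (rotation vector, rad) and "tvec" (3), from world to camera coordinates, as OpenCV has them. Camera axes: x right, y down, z forward; pixel columns grow to the right and rows downward; lengths in m; the calibration is good to about 2 mm. A picture is of the moment at which its call begins. camera_params takes no time and is no camera call.
- r.close_job(): hands the job in, once; it reports no verdict.
Trained networks look in the newest picture that a camera, given by its name, has taken for a name from the list of things; names that differ only in an ending like _2 or _b are one class to them, and where a whole thing is asked for, a point or a joint stands for the part that bears it (a point fixed in the world has none). Each returns a list of dicts, best first, with "conf" (0 to 1); they miss things now and then, are a little off and sometimes report something else, mostly with a low value. They report only what shows in the picture. A call takes as long as a camera call. They do not tell look-alikes from the thing itself.
- r.spot_in(camera, target): "xy" ([column, row] in pixels, amid what is visible of it).
- r.regions_of(camera, target): "region" (384x512 bool, what is visible of it) and "xy" ([column, row] in pixels, amid what is visible of it).
The state is a dict: "time_s": time; "joint_positions": joint angles; "joint_vel": joint speeds; "effort": joint torques, N m; "position": TCP position; "eef_rot": TCP orientation; "force": force on the tool from outside, world axes, zero at the start; "moment": the same for the moment, N m; "gripper_width": opening from 0.0 (shut) to 1.0 (fully open).
Only numpy, scipy, OpenCV 4.12 (cv2) and the standard library are available. Lean on these libraries where they do the work, as an engineer would, in place of code of your own. Each camera call takes 0.05 s, during which the arm holds its last target.

## Working session

There is one attempt and no reset: what is moved stays moved. The work goes in short steps, Python scripts to look and compute and a shell command to move; the robot and the scene stay as the last step left them, time stands still between calls to the robot, and variables do not carry over. Pictures are saved under pics/ and viewed, and the job is handed in when it is done.

```bash
mkdir -p pics; ls; cat > h.py <<'E'
import numpy as np,cv2
from workcell import r
def cam(n):
    p=r.camera_params(n);K=np.array(p["camera_matrix"],float);R=cv2.Rodrigues(np.array(p["rvec"],float))[0];t=np.array(p["tvec"],float).ravel();return K,R,t
def unproj(n,u,v,d):
    K,R,t=cam(n);u=np.asarray(u,float);v=np.asarray(v,float);d=np.asarray(d,float)
    c=np.stack([(u-K[0,2])/K[0,0]*d,(v-K[1,2])/K[1,1]*d,d],-1);return (c-t)@R
def atz(n,u,v,z):
    K,R,t=cam(n);o=-R.T@t;a=unproj(n,u,v,1.0)-o;return o+a*(z-o[2])/a[2]
def proj(n,P):
    K,R,t=cam(n);c=np.asarray(P,float)@R.T+t;return (c[...,:2]/c[...,2:])*[K[0,0],K[1,1]]+K[:2,2]
def save(n,name,box=None,s=1):
    im,d=r.get_image(n);o=im[...,::-1]
    if box: o=o[box[1]:box[3],box[0]:box[2]]
    cv2.imwrite("pics/"+name,cv2.resize(o,None,fx=s,fy=s,interpolation=cv2.INTER_CUBIC));return im,d
E
python3 - <<'E'
from h import *
im,d=save("top","t0.png",s=1.5);save("side","s0.png",s=1.5)
print(r.observe())
for n in("top","side"):
    for k in("fixture","wing_grip","nose","case"):
        print(n,k,[(np.round(x["xy"]),round(x["conf"],2)) for x in r.spot_in(n,k)])
    K,R,t=cam(n);print(-R.T@t,K[0,0])
E
```

```text
pics
{'time_s': 0.1, 'joint_positions': array([-7.87452106e+01,  1.79565984e+01,  8.58468510e+01,  1.33085923e-03,
        7.62593078e+01, -1.28007424e+01]), 'joint_vel': array([-0.05003372,  0.0169294 , -0.12148066, -0.00488535, -0.0552631 ,
       -0.05703244]), 'effort': array([ 2.20884758e-03, -4.02811718e+01, -2.52646548e+01,  6.95047318e-02,
        3.42347135e-02, -7.28618215e-05]), 'position': array([ 0.2139493 , -0.4792137 ,  0.23823351]), 'eef_rot': array([-1.79984835e+02,  6.09111401e-02, -6.59447769e+01]), 'force': array([-0.15831547, -0.17297438, -0.68265297]), 'moment': array([ 0.02087097,  0.05232391, -0.01594869]), 'gripper_width': 0.9993993638802852}
top fixture [(array([296., 241.]), 0.97), (array([327., 251.]), 0.6)]
top wing_grip [(array([328., 248.]), 0.63)]
top nose [(array([324., 252.]), 0.91)]
top case [(array([206.,  80.]), 0.97), (array([257., 230.]), 0.78), (array([142., 250.]), 0.64)]
[ 0.52937616 -0.08075618  0.96651305] 490.50171604021136
side fixture [(array([218., 245.]), 0.65)]
side wing_grip [(array([214., 234.]), 0.78)]
side nose [(array([208., 236.]), 0.69)]
side case [(array([333., 183.]), 0.94), (array([193., 176.]), 0.9), (array([221., 207.]), 0.89), (array([284., 170.]), 0.72)]
[ 0.43170444 -1.00543791  0.60373196] 491.50863907860986
```

View pics/t0.png

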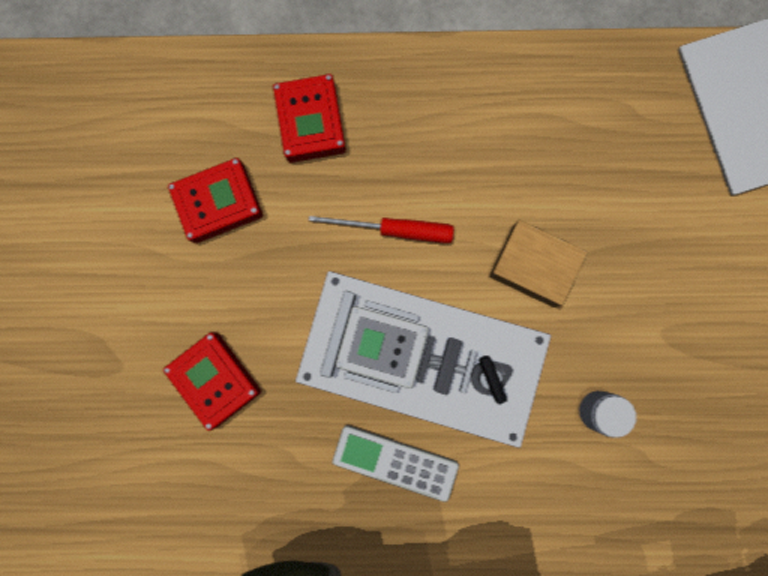

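View pics/s0.png

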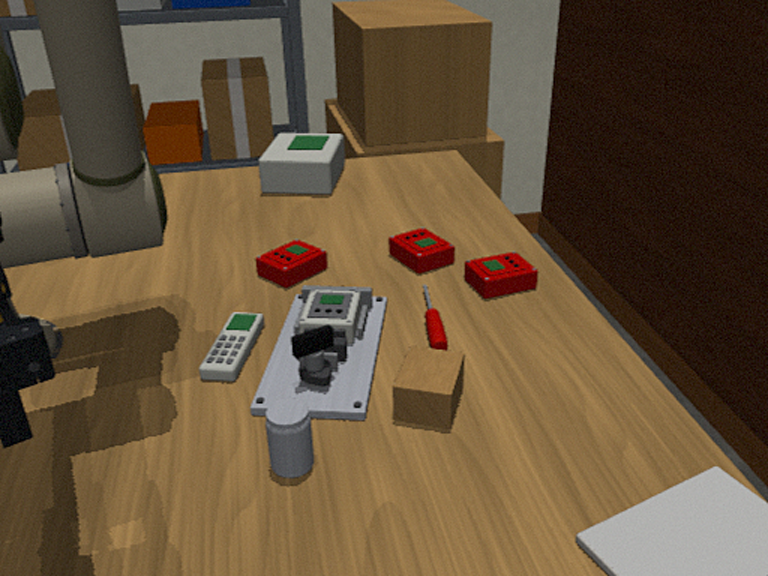

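```bash
python3 - <<'E'
from h import *
im,d=save("top","t1.png",(200,180,380,300),4.4)
n="top"
for t in("wing_grip","fixture"):
    for o in r.regions_of(n,t)[:2]:
        v,u=np.nonzero(o["region"]&(d>0));P=unproj(n,u,v,d[v,u]);print(t,o["conf"],len(u),P.min(0),P.max(0))
v,u=np.mgrid[180:300,200:380];P=unproj(n,u,v,d[180:300,200:380])
m=(P[...,2]>.080)&(P[...,2]<.1);Q=P[m];print(len(Q),Q.mean(0),Q[:,2].max())
w=Q[:,:2].astype(np.float32);print(cv2.minAreaRect(w))
E
```

```text
fixture 0.82 9879 [ 0.39731345 -0.26568227 -0.00341233] [0.62311458 0.06315135 0.09613133]
256 [ 0.48565302 -0.18256705  0.0910067 ] 0.09613133432537443
((0.4854598641395569, -0.18303409218788147), (0.05720662698149681, 0.013221202418208122), 21.1531982421875)
```

View pics/t1.png

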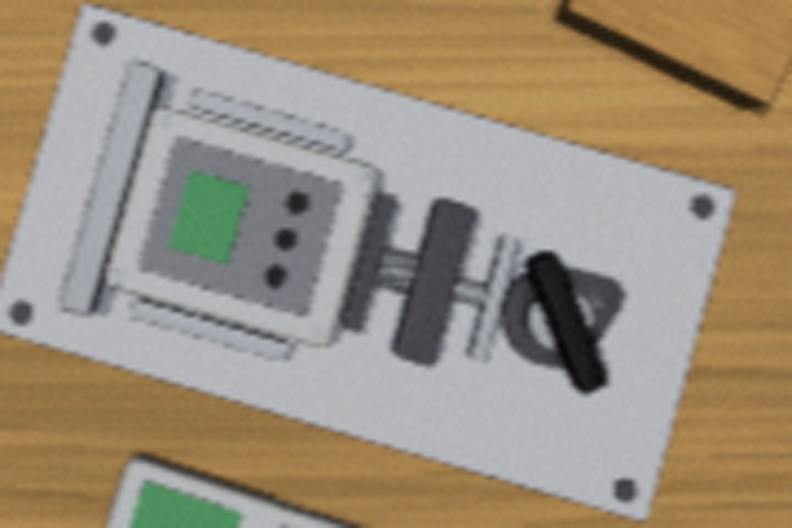

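```bash
python3 - <<'E'
from h import *
n="top"
# plate corners from t0 (px/1.5)
C=np.array([[330,272],[550,336],[521,446],[297,381]])/1.5
W=np.array([atz(n,u,v,.014) for u,v in C]);print(W, np.linalg.norm(np.diff(W,axis=0),axis=1))
im,d=r.get_image(n)
v,u=np.mgrid[150:310,180:385];P=unproj(n,u,v,d[150:310,180:385])
m=(P[...,2]>.009)&(P[...,2]<.0195)
m=cv2.morphologyEx(m.astype(np.uint8),cv2.MORPH_OPEN,np.ones((3,3)))
k,l,s,c=cv2.connectedComponentsWithStats(m);i=1+np.argmax(s[1:,4]);Q=P[l==i]
print(cv2.minAreaRect(Q[:,:2].astype(np.float32)))
for t in("remote","carton","can","screwdriver"):print(t,[(np.round(x["xy"]),atz(n,*x["xy"],.03).round(3),round(x["conf"],2)) for x in r.spot_in(n,t)[:2]])
E
```

```text
[[ 0.62134953  0.01628772  0.014     ]
 [ 0.53601165 -0.26698688  0.014     ]
 [ 0.39676122 -0.2268531   0.014     ]
 [ 0.4806053   0.05907623  0.014     ]] [0.29584971 0.14491861 0.29796881]
((0.5092841386795044, -0.10173271596431732), (0.30019286274909973, 0.15026696026325226), 73.4430923461914)
remote [(array([262., 312.]), array([ 0.373, -0.064,  0.03 ]), 0.7)]
carton [(array([360., 178.]), array([ 0.624, -0.253,  0.03 ]), 0.92)]
can [(array([404., 277.]), array([ 0.436, -0.332,  0.03 ]), 0.65)]
screwdriver [(array([270., 152.]), array([ 0.676, -0.082,  0.03 ]), 0.62)]
```

```bash
python3 -m handwheel '[[[-0.266,-0.614,0,0,0,0,45],[-0.266,-0.614,0,0,0,0,45],[-0.266,-0.614,0,0,0,0,45],[-0.266,-0.614,0,0,0,0,45],[-0.266,-0.614,0,0,0,0,45],[-0.266,-0.614,0,0,0,0,45],[-0.266,-0.614,0,0,0,0,45],[-0.266,-0.614,0,0,0,0,45],[-0.266,-0.614,0,0,0,0,45],[-0.266,-0.614,0,0,0,0,45],[0,0,0,0,0,0.485,45],[0,0,0,0,0,0,45]]]' 50
cat > go.py <<'E'
from h import *
import sys
A=np.array([.4853,-.1831]);o=r.observe();y=np.radians(o["eef_rot"][2]);d=A-o["position"][:2]
print("t",o["time_s"],"pos",o["position"].round(4),"rot",o["eef_rot"].round(2),"grip",o["gripper_width"].round(3),"F",o["force"].round(1),"M",o["moment"].round(2),"j",o["joint_positions"].round(1))
print("units x,y",np.round([d@[np.cos(y),np.sin(y)]/.06,d@[np.sin(y),-np.cos(y)]/.06],3),"z to .066",(o["position"][2]-.066)/.06)
E
python3 go.py
```

```text
time_s: 2.4
position: [0.4854, -0.1833, 0.2387]
eef_rot: [180.0, 0.0, -68.8]
force: [-1.1, 0.0, -0.3]
gripper_width: 0.511Traceback (most recent call last):
  File "go.py", line 4, in <module>
    print("t",o["time_s"],"pos",o["position"].round(4),"rot",o["eef_rot"].round(2),"grip",o["gripper_width"].round(3),"F",o["force"].round(1),"M",o["moment"].round(2),"j",o["joint_positions"].round(1))
                                                                                          ^^^^^^^^^^^^^^^^^^^^^^^^
AttributeError: 'float' object has no attribute 'round'
```

```bash
sed -i 's/o\["gripper_width"\].round(3)/round(o["gripper_width"],3)/' go.py
python3 -m handwheel '[[[0,0,0.48,0,0,0,45],[0,0,0.48,0,0,0,45],[0,0,0.48,0,0,0,45],[0,0,0.48,0,0,0,45],[0,0,0.48,0,0,0,45],[0,0,0.48,0,0,0,45],[0,0,0,0,0,0,45]]]' 50
python3 - <<'E'
from h import *
save("side","s1.png",(130,130,330,280),4)
E
python3 go.py
```

```text
time_s: 3.28
position: [0.4843, -0.1834, 0.0647]
eef_rot: [179.9, 0.2, -68.9]
force: [0.3, -1.7, 0.8]
gripper_width: 0.507
t 3.325 pos [ 0.4851 -0.1838  0.066 ] rot [ 1.7997e+02  4.0000e-02 -6.8860e+01] grip 0.514 F [-0.3 -0.3  0.8] M [-0.04  0.01  0.07] j [-33.7  29.   98.2  -0.   52.9  35.1]
units x,y [-0.01  -0.008] z to .066 0.000652723445284988
```

View pics/s1.png

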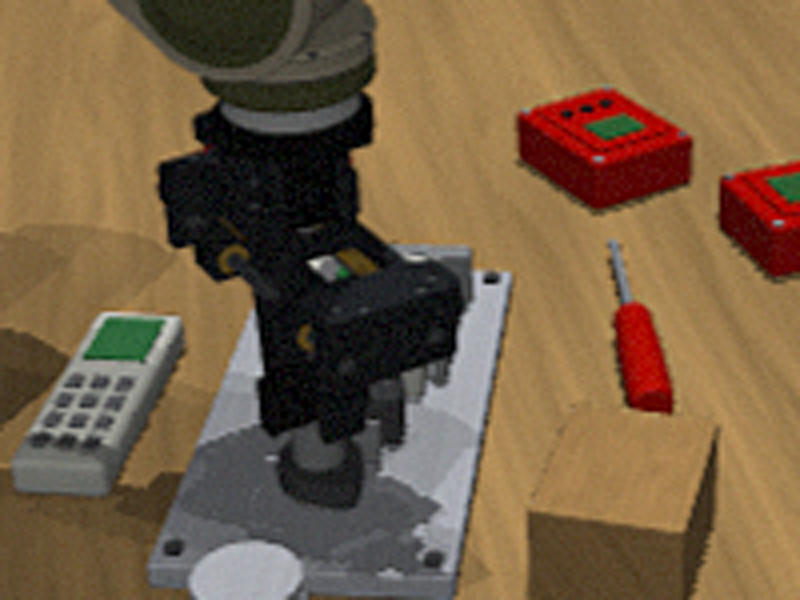

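```bash

python3 -m handwheel '[[[-0.01,-0.008,0,0,0,0,0],[0,0,0,0,0,0,0],[0,0,0,0,0,0,0],[0,0,0,0,0,0,0],[0,0,0,0,0,0,0]]]' 55
python3 go.py
python3 -m handwheel '[[[0,0,0,0,0,-0.7,0],[0,0,0,0,0,-0.7,0]]]' 55
python3 go.py
```

```text
time_s: 3.95
position: [0.4863, -0.1843, 0.0665]
eef_rot: [-179.9, -0.2, -68.9]
force: [1.8, -7.3, -1.8]
gripper_width: 0.143
t 3.95 pos [ 0.4863 -0.1843  0.0665] rot [-179.93   -0.21  -68.86] grip 0.143 F [ 1.8 -7.3 -1.8] M [-1.   -0.27 -0.05] j [-33.6  29.   98.1  -0.1  52.7  35.3]
units x,y [-0.025  0.009] z to .066 0.008334053794350576
time_s: 4.2
position: [0.4862, -0.1841, 0.0665]
eef_rot: [-180.0, -0.2, -60.3]
force: [2.3, -5.4, -0.6]
gripper_width: 0.144
t 4.2 pos [ 0.4862 -0.1841  0.0665] rot [-179.96   -0.19  -60.34] grip 0.144 F [ 2.3 -5.4 -0.6] M [-0.8  -0.18 -0.17] j [-33.6  29.   98.1  -0.1  52.7  26.7]
units x,y [-0.022  0.006] z to .066 0.008327465942862869
```

```bash

python3 -m handwheel '[[[0,0,0,0,0,-0.95,0],[0,0,0,0,0,-0.95,0],[0,0,0,0,0,-0.95,0],[0,0,0,0,0,-0.95,0],[0,0,0,0,0,-0.95,0],[0,0,0,0,0,-0.95,0],[0,0,0,0,0,-0.95,0],[0,0,0,0,0,-0.95,0],[0,0,0,0,0,-0.95,0],[0,0,0,0,0,-0.95,0],[0,0,0,0,0,-0.95,0],[0,0,0,0,0,0,0]]]' 55
python3 go.py
```

```text
time_s: 5.7
position: [0.4847, -0.1832, 0.0664]
eef_rot: [180.0, 0.1, 2.3]
force: [-6.9, -2.9, 6.5]
gripper_width: 0.139
t 5.7 pos [ 0.4847 -0.1832  0.0664] rot [1.7998e+02 1.1000e-01 2.3300e+00] grip 0.139 F [-6.9 -2.9  6.5] M [-0.37  1.14  0.12] j [-33.6  28.9  98.3  -0.1  52.9 -35.9]
units x,y [ 0.009 -0.001] z to .066 0.007234911444746936
```

```bash

python3 -m handwheel '[[[0,0,0,0,0,0,45],[0,0,0,0,0,0,45],[0,0,0,0,0,0,45],[0,0,0,0,0,0,45],[0,0,-0.5,0,0,0,45],[0,0,-0.5,0,0,0,45],[0,0,0,0,0,0,45],[0,0,0,0,0,0,45]]]'
python3 go.py
python3 - <<'E'
from h import *
save("side","s2.png",(130,130,330,280),4)
im,d=save("top","t2.png",(200,180,380,300),4.4)
E
```

```text
time_s: 6.7
position: [0.4852, -0.1825, 0.125]
eef_rot: [-180.0, 0.1, 2.2]
force: [-0.2, -0.1, 0.2]
gripper_width: 0.51
t 6.7 pos [ 0.4852 -0.1825  0.125 ] rot [-1.7996e+02  6.0000e-02  2.2400e+00] grip 0.51 F [-0.2 -0.1  0.2] M [-0.06 -0.09 -0.02] j [-33.6  24.   95.4  -0.   60.6 -35.8]
units x,y [0.002 0.009] z to .066 0.9835809940166279
```

View pics/s2.png

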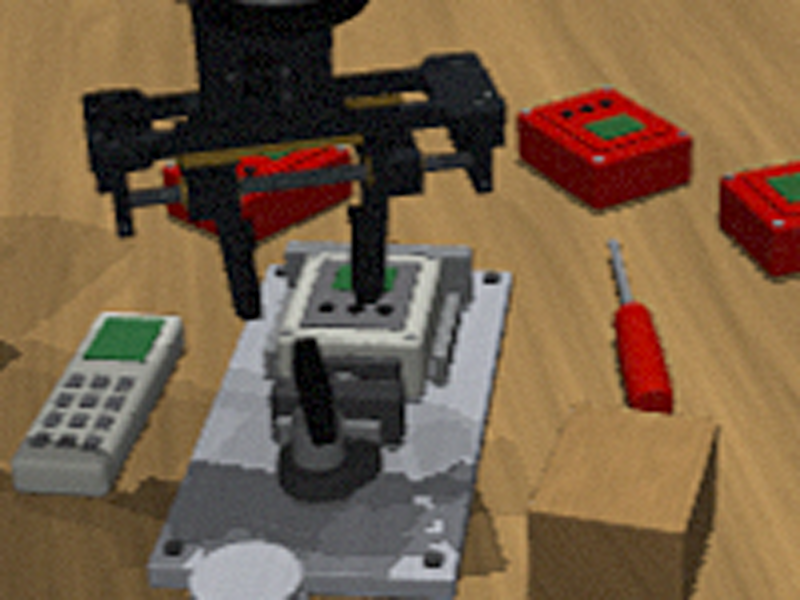

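View pics/t2.png

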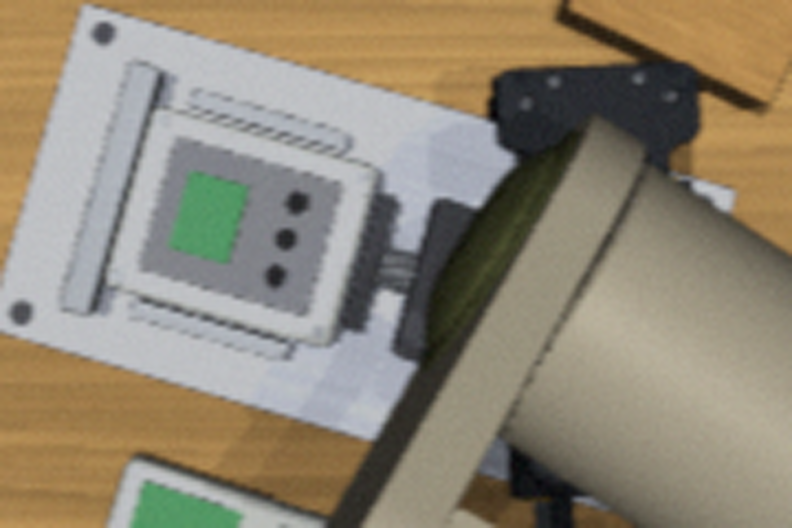

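The side view shows the wing standing at about (315,390), turned about a quarter and free of the fingers, with the cam nose to the right. I'll now take it afresh.

```bash

python3 -m handwheel '[[[0,0.009,0.49,0,0,0,45],[0,0,0.49,0,0,0,45],[0,0,0,0,0,0,45],[0,0,0,0,0,0,0],[0,0,0,0,0,0,0],[0,0,0,0,0,0,0],[0,0,0,0,0,0,0],[0,0,0,0,0,0,0]]]' 58
python3 go.py
python3 -m handwheel '[[[0,0,0,0,0,-0.99,0],[0,0,0,0,0,-0.99,0],[0,0,0,0,0,-0.99,0],[0,0,0,0,0,-0.99,0],[0,0,0,0,0,-0.99,0],[0,0,0,0,0,-0.99,0],[0,0,0,0,0,-0.99,0],[0,0,0,0,0,-0.99,0],[0,0,0,0,0,-0.99,0],[0,0,0,0,0,-0.99,0],[0,0,0,0,0,-0.99,0],[0,0,0,0,0,-0.99,0]]]' 58
python3 -m handwheel '[[[0,0,0,0,0,0,0],[0,0,0,0,0,0,0]]]'
python3 go.py
```

```text
time_s: 7.8
position: [0.4848, -0.1835, 0.0677]
eef_rot: [180.0, 0.1, 2.3]
force: [-7.0, -1.6, 7.0]
gripper_width: 0.143
t 7.8 pos [ 0.4848 -0.1835  0.0677] rot [1.80e+02 1.20e-01 2.27e+00] grip 0.143 F [-7.  -1.6  7. ] M [-0.16  1.09  0.05] j [-33.7  28.8  98.2  -0.1  53.1 -35.9]
units x,y [ 0.009 -0.006] z to .066 0.027774317974729967
time_s: 9.3
position: [0.4836, -0.1845, 0.0677]
eef_rot: [-179.8, 0.1, 73.7]
force: [-17.0, -8.8, 9.5]
gripper_width: 0.141
time_s: 9.55
position: [0.4835, -0.1845, 0.0677]
eef_rot: [-179.8, 0.2, 73.6]
force: [-16.7, -7.3, 9.3]
gripper_width: 0.143
t 9.55 pos [ 0.4835 -0.1845  0.0677] rot [-1.7975e+02  1.6000e-01  7.3560e+01] grip 0.143 F [-16.7  -7.3   9.3] M [-1.29  2.51 -0.05] j [ -33.8   28.8   98.2   -0.3   53.2 -107.2]
units x,y [0.031 0.022] z to .066 0.027596538719892642
```

Release, rise well clear, and swing aside for a look from above.

```bash

python3 -m handwheel '[[[0,0,0,0,0,0,45],[0,0,0,0,0,0,45],[0,0,0,0,0,0,45],[0,0,0,0,0,0,45],[0,0,-0.5,0,0,0,45],[0,0,-0.8,0,0,0,45],[0,0,-0.8,0,0,0,45],[0,0,-0.8,0,0,0,45],[0,0,0,0,0,0,45]]]'
python3 -m handwheel '[[[-0.6,-0.2,0,0,0,0,45],[-0.6,-0.2,0,0,0,0,45],[-0.6,-0.2,0,0,0,0,45],[-0.6,-0.2,0,0,0,0,45],[-0.6,-0.2,0,0,0,0,45],[0,0,0,0,0,0,45]]]'
python3 - <<'E'
from h import *
save("side","s3.png",(130,130,330,280),4)
n="top";im,d=save(n,"t3.png",(200,180,380,300),4.4)
v,u=np.mgrid[180:300,200:380];P=unproj(n,u,v,d[180:300,200:380])
m=(P[...,2]>.080)&(P[...,2]<.1)&(np.hypot(P[...,0]-.4853,P[...,1]+.1831)<.04);Q=P[m]
print(cv2.minAreaRect(Q[:,:2].astype(np.float32)))
a=np.radians(73.44);ey=np.array([np.cos(a),np.sin(a)]);ex=np.array([ey[1],-ey[0]])
f=(P[...,:2]-[.4853,-.1831]);Y=f@ey;X=f@ex;m=(abs(X)<.038)&(P[...,2]>.046)&(P[...,2]<.06)&(Y>.07)&(Y<.2)
print("case y range",np.percentile(Y[m],[1,99]),np.percentile(Y[m],[1,99]).mean(),P[...,2][m].mean())
E
python3 go.py
```

```text
time_s: 10.68
position: [0.4866, -0.1839, 0.2444]
eef_rot: [179.6, 0.1, 73.5]
force: [0.5, 0.3, -1.0]
gripper_width: 0.513
time_s: 11.42
position: [0.3757, -0.3401, 0.2398]
eef_rot: [-179.9, -0.1, 73.3]
force: [-0.2, -0.2, 0.1]
gripper_width: 0.51
((0.48505306243896484, -0.18328438699245453), (0.013264507986605167, 0.05752776190638542), 73.7568359375)
case y range [0.08999288 0.19900877] 0.1445008226019985 0.0519533475678652
t 11.525 pos [ 0.377  -0.3385  0.2403] rot [-1.7994e+02 -7.0000e-02  7.3500e+01] grip 0.513 F [ 0.2  1.5 -0. ] M [ 0.05 -0.17  0.04] j [ -55.2   15.6   88.7    0.    75.8 -128.7]
units x,y [2.996 0.995] z to .066 2.9051826007171715
```

View pics/t3.png

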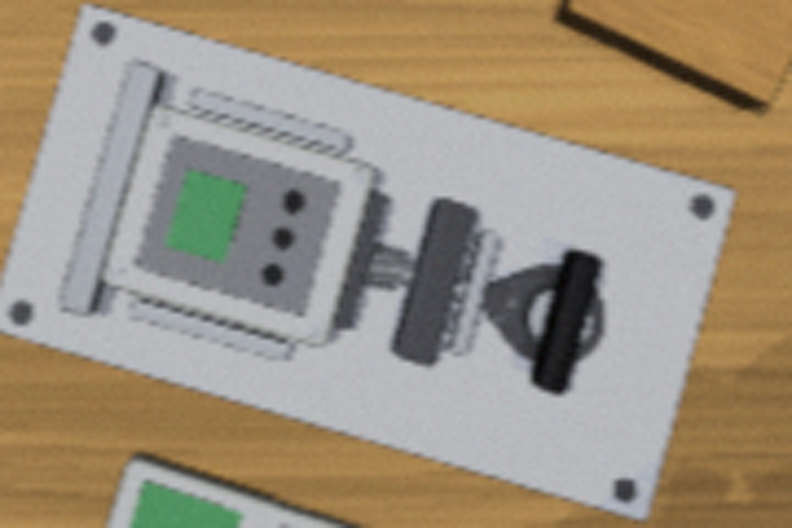

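View pics/s3.png

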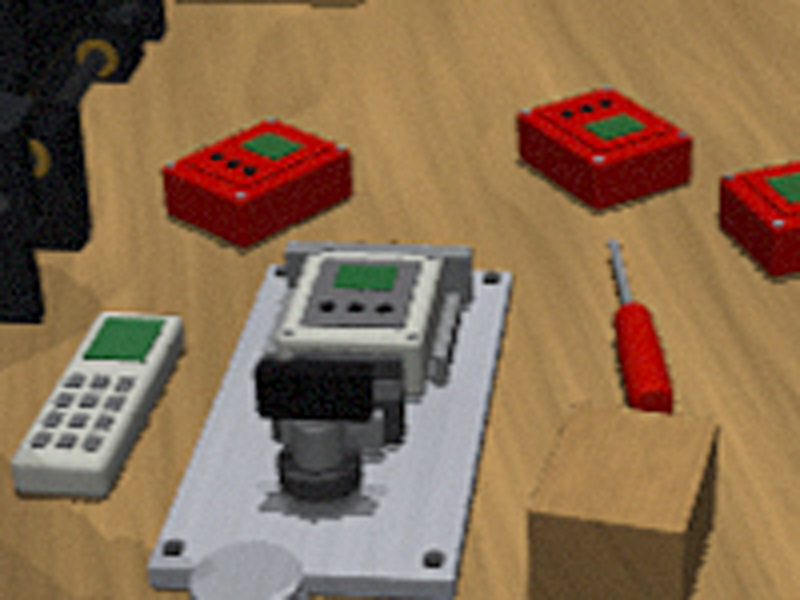

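The top view shows the nose at (490,295) square on the follower plate, and the case at (245,225) tight against the stop. The wing is at 73.8° against a target of 73.4°. The case's near edge is at y = 90 mm, so its centre is at about 140 mm. My case range also caught the stop bar, which is why its far edge read 199 mm. The arm is clear.

```bash
python3 -c "
from workcell import r
print(r.close_job())"
```

```text
the job is handed in; nothing more can be done
None
```

The case is clamped and the job is handed in. No verdict came back from the hand-in.

- **What I did:** I gripped the wing and turned it about 71° anticlockwise. I then let go, backed off about 60 mm, took it afresh and turned it another 71°. Last, I released it and moved the hand well clear. The whole job took about 11.5 s of the 61 s allowed.
- **Nose and wing:** after release, the wing measured within about 0.5° of square, and the pictures show the nose pointing straight at the follower.
- **Case:** its near edge is 90 mm from the cam axis, so its centre is at about 140 mm, against the end stop.
- **Bystanders and contact:** the remote and carton look unmoved in the last pictures. The screwdriver and can show only partly or in one view, and also look in place. The wrist force reading at the end was about 1.5 N at most, with the hand well clear.

**Disagreed or not checked:**
- My automatic estimate of the case centre gave 144.5 mm, outside the 142.5 mm limit. It had included the end stop bar in the measurement, so I relied on the near edge and the picture instead.
- Jaw spring compression can't be read directly. I inferred it from the nose angle and from the follower visibly moving towards the case.

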